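# Pin a mask plate over a dish in an exposure jig

### The job

Set up the exposure jig: first swing the red-knobbed keeper fully aside, then push the pink dish along its channel until it rests against the stop. Then take the blue mask plate by its black grip and, keeping it level, lower it (do not drop it) over both pins until it lies flat on its seats, and finally swing the keeper back over the plate so that it points squarely across it. Do not disturb the light sensor, the amber bottle or the tape roll.

Things in the scene. Friction and masses are not known exactly. Their poses are not given: they have to be found in the camera images.
- jig: Aluminium exposure jig fixed to the desk. Origin on the desk, under the middle of the plate's place; x points along the channel from its open end (robot's side) to the stop, y left, z up. Two seat blocks (x -35 to 35, y 32 to 58 and -58 to -32 mm, tops z 20) each carry a pin. Grey bracket of the keeper: x 5 to 35, y 62 to 82, top z 24 mm.
- seat (a point): Where the origin of the mask plate belongs, midway between the pins at the seats' height (jig x 0, y 0, z 20 mm). Axes as the jig's.
- pin_left (a point): Tip of the left pin: steel, 8 mm diameter with a conical tip (the last 4 mm taper to 4 mm diameter), standing 13 mm above its seat; jig x 0, y +46, z 33 mm.
- pin_right (a point): Tip of the right pin, the same; jig x 0, y -46, z 33 mm.
- dish_home (a point): Where the dish's origin is when it rests against the stop (jig x 0, y 0, z 4 mm, on the channel floor). The channel is 64 mm wide (y -32 to 32), from x -104 mm, between 12 mm high rails and then the seat blocks; its floor is 4 mm thick; the black stop is at x +28, top z 16 mm.
- dish: Pink petri dish with lid, 60 mm across, 14 mm tall (what touches is 56 mm across, 12 mm tall); origin under its centre. It stands on the channel's floor 45 to 58 mm short of home and slides easily.
- mask: Blue mask plate 70 (x) x 116 (y) x 6 mm, 0.25 kg, flat on the desk left of the jig; origin under its centre. Two 9.6 mm through holes at x 0, y +46 and -46 mm fit the pins; two slots between. Black grip bar on its middle: 40 mm along x, 12 mm thick along y, up to 36 mm above the underside; grasp across the 12 mm. Same after half a turn. Seated: underside z 20, top z 26 mm.
- keeper (a joint): Keeper angle, rad: steel arm 12 mm wide, z 28 to 34 mm (2 mm above the seated plate), on an upright pivot. 0: points along jig +x, clear of the plate; positive turns clockwise from above; 1.57: points along jig -y, across the plate. Starts at 1.15 to 1.5. Stops at -0.2 and 1.75. Stays where left (friction 0.05 N m, about 1.5 N at the knob).
- keeper_pivot (a point): Pivot of the keeper on the arm's upper face; jig x 20, y 70, z 34 mm. A nut stands 4 mm above it.
- keeper_knob (a point): Middle of the keeper's red upright knob, 12 mm in diameter, standing on the arm 36 mm from the pivot, from z 34 to 58 mm; this point is at z 46 mm. Pushed sideways it swings the arm.
- light_sensor: White light sensor with a red band on a round foot, 108 x 117 x 108 mm, right of the jig; to be left alone. Origin under its centre.
- reagent_bottle: Amber bottle with blue cap, 57 mm across, 107 mm tall, right of the jig; to be left alone. Origin under its centre.
- tape_roll: Small white roll of tape, 26 mm across, 16 mm tall, at the left rear of the desk; to be left alone. Origin under its centre.
There are look-alikes about, which are no part of the job. Leave any turquoise look-alike of the dish alone.

How it is judged:
On the way, in this order (a step that is already met when the one before it is completed fails the run):
1. The keeper is swung aside, clear of the plate's place (value of joint keeper below 0.25 rad), for 0.2 s.
2. The dish rests against the stop (x of dish in the frame of jig between -0.005 and 0.006 m and y of dish in the frame of jig between -0.008 and 0.008 m and z of dish in the frame of jig below 0.0075 m and angle between dish's own z axis and vertical below 0.1 rad), for 0.2 s.
3. The plate lies flat on its seats over both pins, the dish still home, the keeper still aside (all of step 2 and horizontal distance between mask and seat below 0.003 m and z of mask in the frame of jig between 0.018 and 0.0215 m and angle between the y axis of mask and the y axis of jig, either way round below 0.05 rad and angle between mask's own z axis and vertical below 0.03 rad and value of joint keeper below 0.6 rad), for 0.2 s.
At the end, for the whole second after the job is handed in: The dish is within 5 mm of home against the stop, flat on the channel floor; the mask plate lies flat on both seats with both pins through it (within 3 mm of its place and 1.5 mm of its height, level); the keeper has been swung across it (angle over 1.2 rad); all at rest (all of step 2 and horizontal distance between mask and seat below 0.003 m and z of mask in the frame of jig between 0.018 and 0.0215 m and angle between the y axis of mask and the y axis of jig, either way round below 0.05 rad and angle between mask's own z axis and vertical below 0.03 rad and value of joint keeper above 1.2 rad and linear speed of each of mask, dish below 0.02 m/s); the robot touches nothing.
It fails at once if the plate is tipped by more than 20 degrees (angle between mask's own z axis and vertical above 0.35 rad).
It fails at once if the plate is dropped (falls free by more than about 10 mm) (linear speed of mask above 0.45 m/s and contact force between the fingers and mask below 0.1 N).
It fails at once if the light sensor, the bottle or the tape roll is displaced by more than 20 mm (distance of any of light_sensor, reagent_bottle, tape_roll from where it was at the start of the episode above 0.02 m).
It also fails if it takes over 61 s, if anything falls off the work surface, if the arm or the gripper's body presses on something with over 40 N, if the wrist force passes 120 N, or if a joint passes its speed limit or range.

### The arm

A 6-joint arm with a two-finger parallel gripper is mounted at the origin on the work surface; the furniture and walls round the work are solid. World frame = base frame: x ahead of the robot, y to its left, z up, the work surface at z = 0. Lengths are in m, angles in rad, forces in N, time in s.
With the tool pointing down it reaches from about 0.35 to 0.975 m from the base axis. Payload 4.9 kg.
Tool frame: the origin (TCP) lies between the finger pads; the fingertips stand 25 mm ahead of it and the grasp point (between the pads) lies 6 mm ahead of it (manip.tcp_to_tips is the z of the fingertips in the tool frame, in m); z points along the fingers, y is the line along which they close (so a half turn about z gives the same grasp; the last joint's range is limited). The gripper opens to 85 mm and grips with 20 to 120 N. Pads are 22 mm wide; open, the fingers measure 114 mm over their backs; the gripper's body (76 mm by 85 mm) begins 54 mm behind the grasp point. The pads swing forward as they close: fully open they stand 13 mm farther back than shut.
Start: joints at [0.658, 0.053, 1.613, -0, 1.476, -0.119], TCP at [0.446, 0.438, 0.256] pointing down, gripper open.
Joint ranges: [-3.01, 3.01], [-1.01, 2.22], [0.06, 2.58], [-1.02, 4.17], [0.09, 2.62], [-3.14, 3.14]. Speed limits (rad/s): [2.57, 2.57, 3.14, 3.14, 3.14, 3.14].

### API

Orientations are given as a unit quaternion [w, x, y, z].
In Python, from plant import manip gives the robot as it stands. The module is installed in compiled form; this text tells all that it offers.
- The arm moves only by the tool arm_command, never from a script. Its argument "moves" is a list of rows, each a list of 3 entries, a list of its own where there are three numbers: the opening, from -1 (shut) to 1 (fully open), then the shift along the tool's x, y, z in units of 0.15 m (1.0 is 0.15 m), then the turn about the tool's z in units of 2 pi rad (1.0 is 2 pi rad). A call has 1 to 20 rows; each row is the pose to reach, as a shift and turn from the pose commanded when the call began, along the tool's axes at that moment, turning the shorter way round; what a row does not reach only later rows make up. A row lasts 1/12 s, in which the tool goes at most 41.7 mm and 7.16 degrees, less where a joint would pass 70% of its speed; a pose out of reach is approached as far as the arm can. A call with a number of a shift or a turn outside -1 to 1 is refused whole. A call with a gripper value outside its range is refused whole. The fingers move at their own pace and stop on an object; the grip force is fixed at half the most. Time passes only in rows, so rows that repeat a pose let the fingers close. It gives the time, the measured TCP pose, the force, the opening and the grip force at its end, in the units of the state.
- manip.state(): the state, without advancing time (a new reading comes with each control period).
- manip.grab_frame(name): name is "side" or "top"; returns a dict with "frame" (480x640x3 uint8, red, green, blue), "fx", "fy", "cx", "cy" (pixels), "R" (3x3) and "t" (3): a world point X has camera coordinates R X + t. Camera axes: x right, y down, z forward; pixel columns grow to the right and rows downward; lengths in m; the calibration is good to about 2 mm. A picture is of the moment at which its call begins. There is no depth.
- manip.job_done(): hands the job in; it is judged then, once.
Trained networks look in a picture, given as the dict that the camera call returned (one of the last four; its "shot" number tells which), for a name from the list of things; names that differ only in an ending like _2 or _b are one class to them, and where a whole thing is asked for, a point or a joint stands for the part that bears it (a point fixed in the world has none). Each returns a list of dicts, best first, with "confidence" (0 to 1); they miss things now and then, are a little off and sometimes report something else, mostly with a low value. They report only what shows in the picture. A call takes as long as a camera call. They do not tell look-alikes from the thing itself.
- manip.search_frame(picture, target): "extent" ([left, top, right, bottom] in pixels, round what is visible of it).
The state is a dict: "time": time; "joint_pos": joint angles; "joint_vel": joint speeds; "joint_efforts": joint torques, N m; "tool_pos": TCP position; "tool_rot": TCP orientation; "contact_force": force on the tool from outside, world axes, zero at the start; "ft_torque": the same for the moment, N m; "gripper_width": opening from 0.0 (shut) to 1.0 (fully open); "grasp_force": force on a finger pad.
Only numpy, scipy, OpenCV 4.12 (cv2) and the standard library are available. Lean on these libraries where they do the work, as an engineer would, in place of code of your own. Each camera call takes 0.05 s, during which the arm holds its last target. There are 200 camera calls.

## Working session

There is one attempt and no reset: what is moved stays moved. The work goes in short steps, Python scripts to look and compute and a tool call to move; the robot and the scene stay as the last step left them, time stands still between calls to the robot, and variables do not carry over. Pictures are saved under pics/ and viewed, at most 10 in all, crops included, and the job is handed in when it is done.

Besides the shell and the picture viewer there is one more tool, called as name(argument=value, ...) on one line, values as JSON. arm_command: Moves the arm, as the interface text tells. Shifts and turns lie within -1 to 1; 1 stands for 0.15 m of shift or 2 pi rad of turn. Its arguments: {"type":"object","properties":{"moves":{"type":"array"}},"required":["moves"]}

```bash
mkdir -p pics
cat > h.py <<'E'
import numpy as np, cv2
from plant import manip
def save(n,im): cv2.imwrite('pics/'+n+'.png', im[...,::-1])
def grab(n):
    p=manip.grab_frame(n); return p
def P(p): return np.array(p['R']),np.array(p['t'])
def proj(p,X):
    R,t=P(p); c=np.atleast_2d(X)@R.T+t
    return np.c_[p['fx']*c[:,0]/c[:,2]+p['cx'],p['fy']*c[:,1]/c[:,2]+p['cy']]
def ray(p,uv):
    R,t=P(p); d=R.T@np.array([(uv[0]-p['cx'])/p['fx'],(uv[1]-p['cy'])/p['fy'],1]); return -R.T@t,d
def onz(p,uv,z):
    o,d=ray(p,uv); return o+d*(z-o[2])/d[2]
def tri(ps,uvs):
    A=[];b=[]
    for p,uv in zip(ps,uvs):
        o,d=ray(p,uv); d=d/np.linalg.norm(d); M=np.eye(3)-np.outer(d,d); A.append(M);b.append(M@o)
    return np.linalg.lstsq(np.vstack(A),np.hstack(b),rcond=None)[0]
E
python3 - <<'E'
from h import *
np.set_printoptions(precision=3,suppress=True)
s=manip.state(); print(s['time'],s['tool_pos'],s['tool_rot'],manip.tcp_to_tips)
for n in('side','top'):
    p=grab(n); save(n+'0',p['frame']); R,t=P(p); print(n,-R.T@t,R.tolist(),p['fx'],p['cx'],p['cy'])
    for k in ['jig','dish','mask','keeper','keeper_knob','keeper_pivot','pin_left','light_sensor','reagent_bottle','tape_roll']:
        try: print(k,[(np.round(d['extent']).tolist(),round(d['confidence'],2)) for d in manip.search_frame(p,k)][:4])
        except Exception as e: print(k,e)
E
```

```text
0.0 [0.445 0.438 0.255] [-0.001  0.387  0.922 -0.001] 0.025
side [-0.198  0.58   0.55 ] [[-0.5814388835022126, -0.8135126874704381, 0.01122194619153708], [-0.4533473608932753, 0.3125042824945407, -0.8347557988979019], [0.6755775271001861, -0.4904469193982134, -0.5505059710212047]] 471.29529145183125 317.3847107348442 240.29931705285497
jig [([243.0, 228.0, 339.0, 286.0], 0.95)]
dish [([290.0, 248.0, 319.0, 270.0], 0.8), ([237.0, 343.0, 274.0, 376.0], 0.59)]
mask [([190.0, 281.0, 250.0, 340.0], 0.6)]
keeper [([250.0, 235.0, 272.0, 253.0], 0.52), ([316.0, 175.0, 340.0, 229.0], 0.45)]
keeper_knob [([253.0, 234.0, 269.0, 256.0], 0.68)]
keeper_pivot [([243.0, 230.0, 342.0, 288.0], 0.57)]
pin_left [([243.0, 230.0, 340.0, 290.0], 0.66)]
light_sensor [([356.0, 177.0, 404.0, 239.0], 0.96), ([250.0, 234.0, 269.0, 257.0], 0.62)]
reagent_bottle [([311.0, 174.0, 341.0, 230.0], 0.85), ([243.0, 230.0, 338.0, 285.0], 0.72)]
tape_roll [([162.0, 270.0, 177.0, 282.0], 0.49)]
top [0.226 0.167 0.965] [[0.022937314005943267, -0.9997053790231777, -0.007939444458996053], [-0.9857007946227544, -0.02128848402732982, -0.16715485014766623], [0.16693658408588394, 0.011659999997549055, -0.9858986871346334]] 440.4665620859617 320.7709981822684 230.7533279896586
jig [([287.0, 177.0, 355.0, 246.0], 0.9)]
dish [([316.0, 198.0, 340.0, 231.0], 0.95)]
mask [([227.0, 197.0, 261.0, 254.0], 0.83)]
keeper [([290.0, 180.0, 311.0, 191.0], 0.73)]
keeper_knob [([289.0, 178.0, 307.0, 193.0], 0.41)]
keeper_pivot [([286.0, 174.0, 354.0, 244.0], 0.58)]
pin_left [([285.0, 174.0, 352.0, 241.0], 0.92)]
light_sensor [([402.0, 181.0, 452.0, 230.0], 0.84), ([287.0, 177.0, 354.0, 245.0], 0.51)]
reagent_bottle [([372.0, 151.0, 400.0, 188.0], 0.93)]
tape_roll []
```

Run:
```python
from h import *
a=cv2.imread('pics/top0.png')[160:280,210:370]; cv2.imwrite('pics/t1.png',cv2.resize(a,None,fx=5,fy=5,interpolation=cv2.INTER_CUBIC))
a=cv2.imread('pics/side0.png')[220:380,150:350]; cv2.imwrite('pics/s1.png',cv2.resize(a,None,fx=3.75,fy=3.75,interpolation=cv2.INTER_CUBIC))
```

```text
(no output)
```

View pics/t1.png

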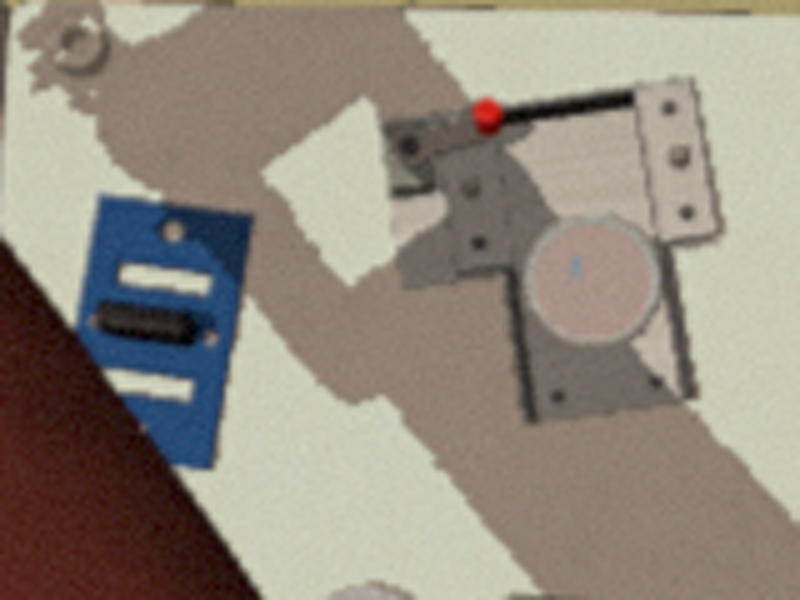

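View pics/s1.png

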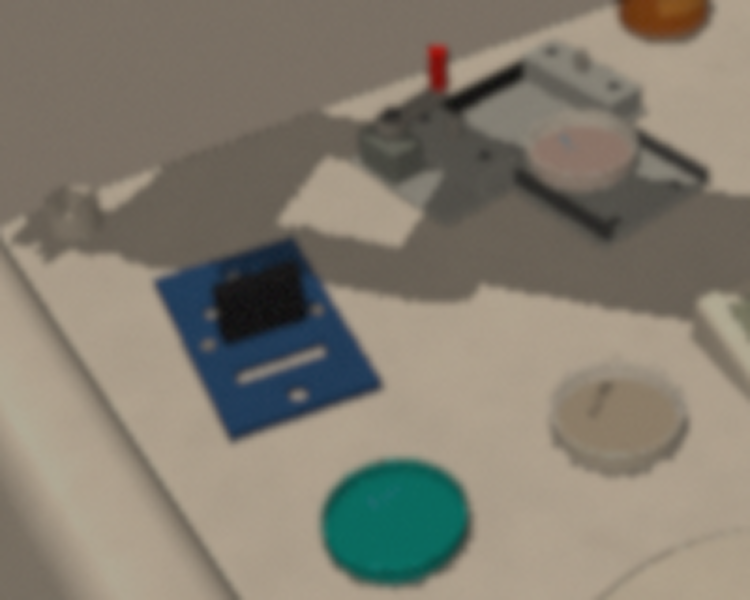

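View pics/top0.png

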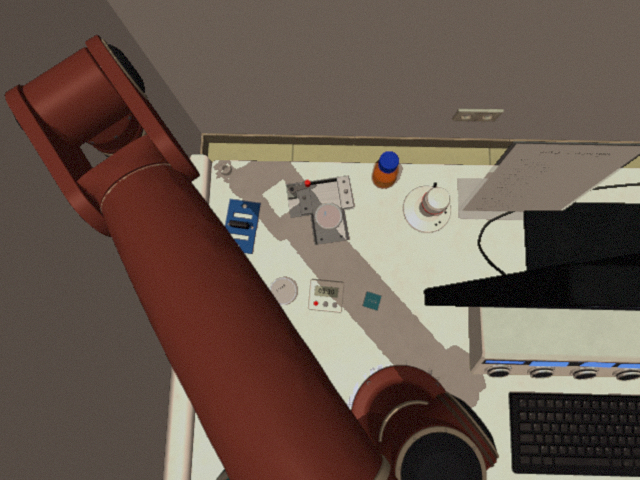

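```bash
cat > fit.py <<'E'
from h import *
from scipy.optimize import least_squares
np.set_printoptions(precision=4,suppress=True)
T=grab('top');S=grab('side')
tc=lambda u,v:np.array([210+u/5,160+v/5])-0.4; sc=lambda u,v:np.array([150+u/3.75,220+v/3.75])-0.37
E
python3 - <<'E'
from fit import *
for n,a,b in [('pinL',tc(472,187),sc(485,150)),('pinR',tc(680,155),sc(582,55)),('pivotnut',tc(408,145),sc(392,118)),('knobtop',tc(488,115),sc(437,47))]:
    print(n,tri([T,S],[a,b]),onz(T,a,.033),onz(S,b,.033))
obs=[(T,tc(472,187),(0,.046,.033)),(T,tc(680,155),(0,-.046,.033)),(S,sc(485,150),(0,.046,.033)),(S,sc(582,55),(0,-.046,.033)),
(T,tc(635,88),(.035,-.032,.02)),(T,tc(692,80),(.035,-.058,.02)),(T,tc(720,232),(-.035,-.058,.02)),(T,tc(657,241),(-.035,-.032,.02)),(T,tc(408,145),(.02,.07,.038))]
def X(p,q):
    c,s=np.cos(p[2]),np.sin(p[2]);return np.array([p[0]+c*q[0]-s*q[1],p[1]+s*q[0]+c*q[1],q[2]])
f=lambda p:np.concatenate([proj(c,X(p,q))[0]-uv for c,uv,q in obs])
r=least_squares(f,[.7,.2,0.1],loss='soft_l1');print('jig',r.x,f(r.x).reshape(-1,2))
# mask: holes z=6mm? corners
C=[(100,197),(252,214),(213,467)]
for c in C: print('corner',onz(T,tc(*c),.006))
for n,c in [('hole',(173,231)),('slot1',(165,278)),('slot2',(150,386)),('grip36',(147,322))]: print(n,onz(T,tc(*c),.036 if 'grip' in n else .003))
for c in [(157,285),(293,240),(382,385),(232,438)]: print('Scorner',onz(S,sc(*c),.006))
print('S slot2',onz(S,sc(283,366),.003),'hole',onz(S,sc(298,396),.003))
print('dish',onz(T,tc(592,280),.018),'dish S',onz(S,sc(582,150),.018))
print('tape',onz(T,tc(80,45),.016), 'wall',onz(T,(320,160),0),'left edge',onz(T,(205,200),0))
for n,c in [('sensor',(434,200)),('bottle',(386,172))]:print(n,onz(T,c,.1))
E
```

```text
pinL [0.4555 0.2092 0.0129] [0.457  0.2158 0.033 ] [0.4232 0.2171 0.033 ]
pinR [0.4738 0.1249 0.0292] [0.4732 0.1256 0.033 ] [0.4684 0.1278 0.033 ]
pivotnut [0.4741 0.243  0.034 ] [0.4752 0.2442 0.033 ] [0.4741 0.2415 0.033 ]
knobtop [0.4819 0.2086 0.0601] [0.4894 0.2097 0.033 ] [0.5197 0.1882 0.033 ]
jig [0.4653 0.1706 0.1857] [[-0.0452  0.0878]
 [ 0.0644 -0.2545]
 [-8.6212 -8.613 ]
 [-0.5355 -1.532 ]
 [-0.1352  0.563 ]
 [ 0.0082  0.3043]
 [-0.0943  0.27  ]
 [ 0.8261  0.3669]
 [ 0.2894  0.8446]]
corner [0.4556 0.3836 0.006 ]
corner [0.4492 0.3151 0.006 ]
corner [0.3352 0.327  0.006 ]
hole [0.4414 0.3507 0.003 ]
slot1 [0.4198 0.3531 0.003 ]
slot2 [0.371  0.3572 0.003 ]
grip36 [0.3937 0.3534 0.036 ]
Scorner [0.4508 0.3826 0.006 ]
Scorner [0.4449 0.3148 0.006 ]
Scorner [0.3304 0.3286 0.006 ]
Scorner [0.3383 0.3966 0.006 ]
S slot2 [0.3695 0.3577 0.003 ] hole [0.3483 0.3609 0.003 ]
dish [0.4199 0.1627 0.018 ] dish S [0.413  0.1656 0.018 ]
tape [0.5229 0.3944 0.016 ] wall [0.5527 0.1835 0.    ] left edge [0.4535 0.4403 0.    ]
sensor [ 0.4396 -0.0494  0.1   ]
bottle [0.4961 0.0469 0.1   ]
```

```bash
cat >> h.py <<'E'
J=np.array([.4653-.002,.1706]);YAW=.1857   # jig, x shifted toward the mean of the two cameras
def jw(x,y): c,s=np.cos(YAW),np.sin(YAW); return J+[c*x-s*y,s*x+c*y]
def rel(s,xy,z,ya):
    "shift in units and turn for TCP at xy,z with tool y at world angle ya (mod pi)"
    from scipy.spatial.transform import Rotation as Ro
    q=s['tool_rot']; R=Ro.from_quat([q[1],q[2],q[3],q[0]]).as_matrix()
    d=R.T@(np.array([*xy,z])-s['tool_pos'])/.15
    cur=np.arctan2(R[1,1],R[0,1]); a=-(ya-cur); a=(a+np.pi/2)%np.pi-np.pi/2
    return np.round(d,3).tolist(),round(a/2/np.pi,4)
def kn(k): # knob at keeper angle k and tangent angle
    return jw(.02+.036*np.cos(k),.07-.036*np.sin(k)), YAW-k+np.pi/2
E
python3 - <<'E'
from h import *
s=manip.state(); p,a=kn(1.46); print(p,a)
print(rel(s,p,.14,a),rel(s,p,.067,a))
E
```

```text
[0.48054989 0.20866002] 0.29649632679489657
([-1.254, -0.907, 0.775], np.float64(0.0765)) ([-1.254, -0.907, 1.262], np.float64(0.0765))
```

arm_command(moves=[[-0.3,[-0.8,-0.55,0.4],0.0765],[-0.3,[-0.8,-0.55,0.4],0.0765],[-0.3,[-0.8,-0.55,0.4],0.0765],[-0.3,[-0.8,-0.55,0.4],0.0765],[-0.3,[-0.8,-0.55,0.4],0.0765]])

```text
time: 1.62
tool_pos: [0.47, 0.2899, 0.1926]
tool_rot: [-0.001, 0.598, 0.801, -0.003]
contact_force: [0.4, 0.1, 0.1]
gripper_width: 0.353
grasp_force: 0.0
```

Run:
```python
from h import *
s=manip.state(); p,a=kn(1.46); print(s['time'],s['tool_pos'],s['contact_force'],s['gripper_width'])
print(rel(s,p,.12,a))
```

```text
1.6167 [0.46999058 0.28988597 0.19258141] [0.40773149 0.07817852 0.05280711] 0.3530580789146573
([-0.538, -0.084, 0.486], np.float64(-0.0013))
```

arm_command(moves=[[-0.3,[-0.54,-0.085,0.49],0],[-0.3,[-0.54,-0.085,0.49],0],[-0.3,[-0.54,-0.085,0.49],0],[-0.3,[-0.54,-0.085,0.49],0]])

```text
time: 1.95
tool_pos: [0.4798, 0.2103, 0.1181]
tool_rot: [-0.002, 0.596, 0.803, -0.004]
contact_force: [-1.0, -0.4, -0.7]
gripper_width: 0.35
grasp_force: 0.0
```

Run:
```python
from fit import *
s=manip.state(); print(s['time'],s['tool_pos'])
p=s['tool_pos']; print('tip proj T',proj(T,p-[0,0,.025]),'S',proj(S,p-[0,0,.025]))
a=T['frame'][140:260,270:390]; b=S['frame'][180:300,210:350]
im=np.zeros((1100//2,790,3),np.uint8); 
A=cv2.resize(a,(380,380),interpolation=cv2.INTER_CUBIC);B=cv2.resize(b,(400,343),interpolation=cv2.INTER_CUBIC)
im[:380,:380]=A; im[:343,385:785]=B; save('p2',im[:380])
```

```text
2.05 [0.4823 0.2135 0.1225]
tip proj T [[304.0378 177.2707]] S [[262.9728 216.1186]]
```

View pics/p2.png

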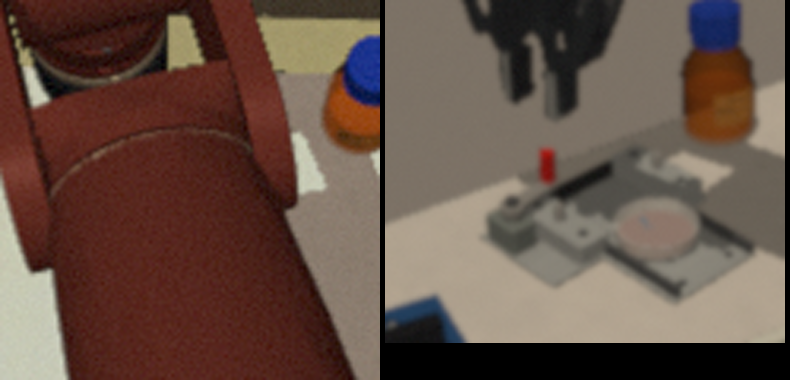

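Run:
```python
from h import *
s=manip.state(); p,a=kn(1.46); print(s['tool_pos'],p); print(rel(s,p,.067,a))
```

```text
[0.48226491 0.21348217 0.12252945] [0.48054989 0.20866002]
([-0.028, -0.02, 0.37], np.float64(-0.0002))
```

arm_command(moves=[[-0.3,[-0.03,-0.02,0.1],0],[-0.3,[-0.03,-0.02,0.37],0],[-0.3,[-0.03,-0.02,0.37],0],[-0.3,[-0.03,-0.02,0.37],0],[-0.3,[-0.03,-0.02,0.37],0]])

```text
time: 2.47
tool_pos: [0.4821, 0.2097, 0.0695]
tool_rot: [0.001, 0.594, 0.804, 0.001]
contact_force: [-0.2, -0.2, 1.4]
gripper_width: 0.351
grasp_force: 0.0
```

Run:
```python
from h import *
S=grab('side')
s=manip.state(); print(s['time'],s['tool_pos'],s['contact_force']); p=s['tool_pos']; print(proj(S,p-[0,0,.025]))
save('p3',cv2.resize(S['frame'][210:290,215:315],None,fx=5,fy=5,interpolation=cv2.INTER_CUBIC))
for k in [1.46,1.2,.9,.6,.3,0.05,-.05]: print(k,rel(s,kn(k)[0],.067,kn(k)[1]))
```

```text
2.5167 [0.48268131 0.20972512 0.07013256] [ 0.32805684 -0.86908389  0.48984626]
[[265.94720905 238.65863696]]
1.46 ([-0.003, -0.016, 0.021], np.float64(0.0002))
1.2 ([0.005, 0.046, 0.021], np.float64(-0.0412))
0.9 ([0.034, 0.112, 0.021], np.float64(-0.089))
0.6 ([0.081, 0.166, 0.022], np.float64(-0.1367))
0.3 ([0.141, 0.204, 0.022], np.float64(-0.1845))
0.05 ([0.199, 0.221, 0.022], np.float64(-0.2243))
-0.05 ([0.223, 0.224, 0.022], np.float64(-0.2402))
```

View pics/p3.png

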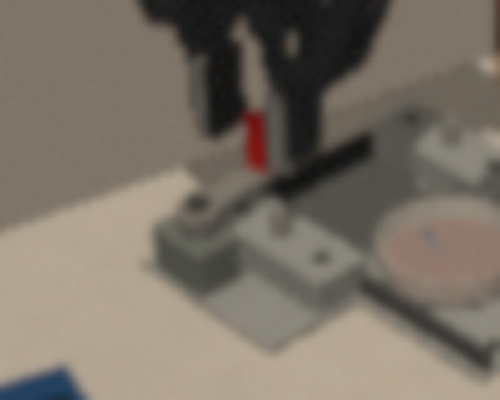

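arm_command(moves=[[-0.55,[0,-0.015,0.02],0],[-0.55,[0,-0.015,0.02],0],[-0.55,[0,0.015,0.02],-0.02],[-0.55,[0.005,0.046,0.02],-0.04],[-0.55,[0.015,0.075,0.02],-0.06],[-0.55,[0.027,0.1,0.02],-0.08],[-0.55,[0.043,0.125,0.02],-0.1],[-0.55,[0.062,0.147,0.02],-0.12],[-0.55,[0.085,0.17,0.02],-0.14],[-0.55,[0.109,0.185,0.02],-0.16],[-0.55,[0.135,0.2,0.02],-0.18],[-0.55,[0.164,0.212,0.02],-0.2],[-0.55,[0.193,0.22,0.02],-0.22],[-0.55,[0.22,0.224,0.02],-0.24],[-0.55,[0.24,0.225,0.02],-0.25],[-0.55,[0.24,0.225,0.02],-0.25]])

```text
time: 3.85
tool_pos: [0.5033, 0.253, 0.0653]
tool_rot: [0.001, -0.148, 0.989, -0.0]
contact_force: [1.4, -0.5, 0.6]
gripper_width: 0.222
grasp_force: 0.2
```

Run:
```python
from h import *
S=grab('side')
s=manip.state(); print(s['time'],s['tool_pos'],s['contact_force'],s['gripper_width'],kn(-.1))
save('p4',cv2.resize(S['frame'][190:290,215:340],None,fx=5,fy=5,interpolation=cv2.INTER_CUBIC))
f=S['frame'].astype(int);m=(f[...,0]>120)&(f[...,1]<60)&(f[...,2]<60);m[:200]=0;m[290:]=0;m[:,:200]=0;m[:,330:]=0
v,u=np.nonzero(m);print(u.min(),u.max(),v.min(),v.max(),u.mean(),v.mean())
for k in [-.1,0.,.2,.4]: print(k,proj(S,np.r_[kn(k)[0],.046]))
```

```text
3.9 [0.50309335 0.25295325 0.06519266] [ 0.48355732 -0.38197638  1.0861581 ] 0.2246994794249523 (array([0.50457245, 0.25323505]), 1.8564963267948966)Traceback (most recent call last):
  File "<stdin>", line 6, in <module>
    return umr_minimum(a, axis, None, out, keepdims, initial, where)
ValueError: zero-size array to reduction operation minimum which has no identity
```

View pics/p4.png

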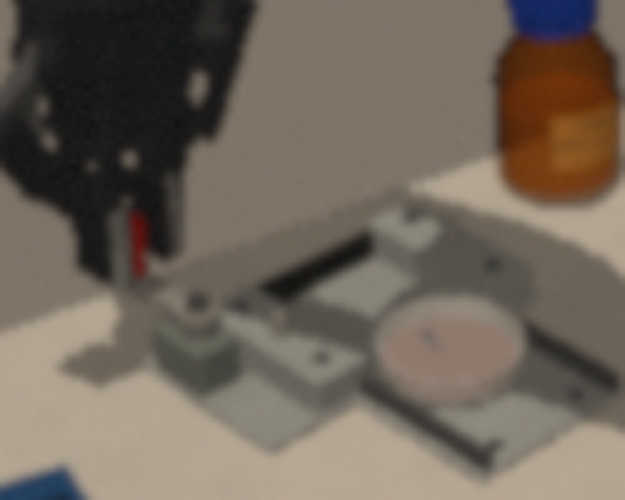

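Run:
```python
from h import *
s=manip.state()
for x,z in [(.05,.13),(-.106,.13),(-.106,.035),(-.06,.035),(-.04,.035)]: print(x,z,rel(s,jw(x,0.001),z,YAW+np.pi/2))
```

```text
0.05 0.13 ([0.081, -0.478, -0.432], np.float64(0.0174))
-0.106 0.13 ([1.115, -0.365, -0.434], np.float64(0.0174))
-0.106 0.035 ([1.115, -0.365, 0.2], np.float64(0.0174))
-0.06 0.035 ([0.811, -0.398, 0.2], np.float64(0.0174))
-0.04 0.035 ([0.678, -0.412, 0.2], np.float64(0.0174))
```

arm_command(moves=[[-0.55,[0,0,-0.22],0],[-0.55,[0,0,-0.43],0],[-0.55,[0,0,-0.43],0],[-1,[0.3,-0.1,-0.43],0.0175],[-1,[0.55,-0.2,-0.43],0.0175],[-1,[0.8,-0.3,-0.43],0.0175],[-1,[1,-0.365,-0.43],0.0175],[-1,[1,-0.365,-0.43],0.0175],[-1,[1,-0.365,-0.43],0.0175],[-1,[1,-0.365,-0.43],0.0175]])

```text
time: 4.73
tool_pos: [0.3758, 0.1567, 0.1297]
tool_rot: [0.001, -0.092, 0.996, 0.0]
contact_force: [0.2, 0.6, -0.7]
gripper_width: 0.003
grasp_force: 0.0
```

Run:
```python
from h import *
s=manip.state();print(s['time'],s['tool_pos'])
for x,z in [(-.106,.13),(-.106,.035),(-.06,.035),(-.04,.035)]: print(x,z,rel(s,jw(x,0.001),z,YAW+np.pi/2))
```

```text
4.7333 [0.37582799 0.15673259 0.12974303]
-0.106 0.13 ([0.116, -0.01, -0.002], np.float64(-0.0001))
-0.106 0.035 ([0.118, -0.01, 0.631], np.float64(-0.0001))
-0.06 0.035 ([-0.189, -0.01, 0.632], np.float64(-0.0001))
-0.04 0.035 ([-0.322, -0.01, 0.632], np.float64(-0.0001))
```

Descend behind the dish, then push most of the way gently.

arm_command(moves=[[-1,[0.118,-0.01,0],0],[-1,[0.118,-0.01,0.2],0],[-1,[0.118,-0.01,0.4],0],[-1,[0.118,-0.01,0.6],0],[-1,[0.118,-0.01,0.63],0],[-1,[0.118,-0.01,0.63],0],[-1,[0.05,-0.01,0.63],0],[-1,[0.0,-0.01,0.63],0],[-1,[-0.04,-0.01,0.63],0],[-1,[-0.08,-0.01,0.63],0],[-1,[-0.12,-0.01,0.63],0],[-1,[-0.16,-0.01,0.63],0],[-1,[-0.2,-0.01,0.63],0],[-1,[-0.23,-0.01,0.63],0],[-1,[-0.26,-0.01,0.63],0],[-1,[-0.28,-0.01,0.63],0],[-1,[-0.29,-0.01,0.63],0],[-1,[-0.29,-0.01,0.63],0]])

```text
time: 6.23
tool_pos: [0.4184, 0.1631, 0.0343]
tool_rot: [-0.0, -0.093, 0.996, -0.0]
contact_force: [-0.3, 0.3, 0.1]
gripper_width: -0.002
grasp_force: 0.0
```

Run:
```python
from h import *
S=grab('side')
s=manip.state();print(s['time'],s['tool_pos'],s['contact_force']); d=s['tool_pos'][:2]-J; c,n=np.cos(YAW),np.sin(YAW); print('jig xy',c*d[0]+n*d[1],-n*d[0]+c*d[1])
for q in manip.search_frame(S,'dish')[:3]:
    e=q['extent'];print(e,q['confidence'])
c=jw(0,0);print(proj(S,np.r_[c,.011]))
save('p5',cv2.resize(S['frame'][180:300,215:365],None,fx=5,fy=5,interpolation=cv2.INTER_CUBIC))
```

```text
6.2833 [0.41814739 0.16312639 0.03424267] [ 0.56268281  0.74713588 -0.9123203 ]
jig xy -0.04575619805315449 0.0009916110795189729
[279.4, 244.8, 299.5, 262.7] 0.74
[236.2, 338.1, 275.3, 376.1] 0.64
[[288.62502705 251.20718356]]
```

View pics/p5.png

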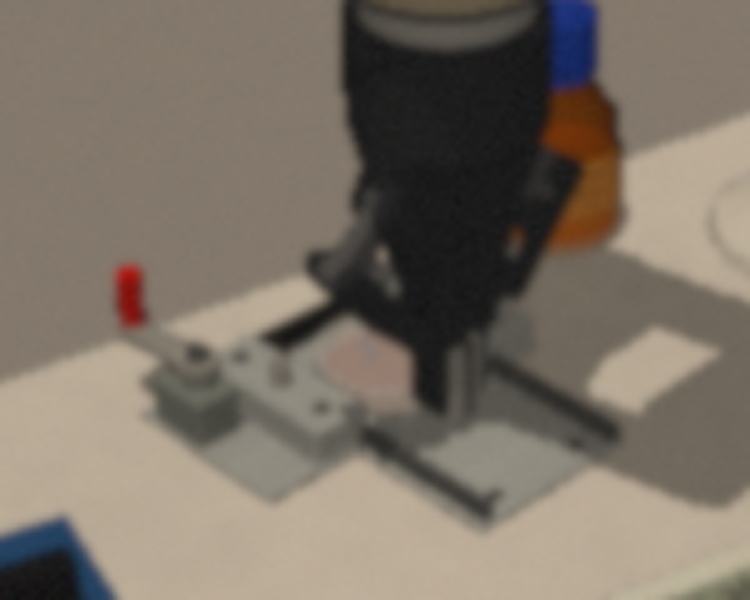

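arm_command(moves=[[-1,[-0.01,0,0],0],[-1,[-0.02,0,0],0],[-1,[-0.03,0,0],0],[-1,[-0.037,0,0],0],[-1,[-0.037,0,0],0]])

```text
time: 6.75
tool_pos: [0.4239, 0.1642, 0.0344]
tool_rot: [0.0, -0.093, 0.996, 0.0]
contact_force: [-0.2, -0.7, -0.3]
gripper_width: -0.0
grasp_force: 0.0
```

arm_command(moves=[[-1,[-0.01,0,0],0],[-1,[-0.013,0,0],0]])

```text
time: 6.92
tool_pos: [0.4257, 0.1645, 0.0343]
tool_rot: [0.0, -0.093, 0.996, 0.0]
contact_force: [-0.3, 0.2, 0.3]
gripper_width: 0.001
grasp_force: 0.1
```

arm_command(moves=[[-1,[-0.006,0,0],0],[-1,[-0.01,0,0],0],[-1,[-0.01,0,0],0]])

```text
time: 7.17
tool_pos: [0.4271, 0.1648, 0.0343]
tool_rot: [0.0, -0.093, 0.996, -0.0]
contact_force: [0.2, 0.6, 0.3]
gripper_width: -0.0
grasp_force: 0.0
```

arm_command(moves=[[-1,[-0.006,0,0],0],[-1,[-0.01,0,0],0],[-1,[-0.01,0,0],0]])

```text
time: 7.42
tool_pos: [0.4286, 0.1651, 0.0343]
tool_rot: [0.0, -0.093, 0.996, 0.0]
contact_force: [0.1, -0.3, -0.0]
gripper_width: 0.001
grasp_force: 0.0
```

arm_command(moves=[[-1,[-0.006,0,0],0],[-1,[-0.01,0,0],0],[-1,[-0.01,0,0],0]])

```text
time: 7.67
tool_pos: [0.4292, 0.1652, 0.0341]
tool_rot: [-0.001, -0.093, 0.996, -0.0]
contact_force: [-3.9, -1.3, 2.6]
gripper_width: -0.003
grasp_force: 1.9
```

Run:
```python
from h import *
S=grab('side')
s=manip.state();print(s['time'],s['tool_pos'],s['contact_force'])
save('p6',cv2.resize(S['frame'][230:290,245:325],None,fx=9,fy=9,interpolation=cv2.INTER_CUBIC))
```

```text
7.7167 [0.42925162 0.16524835 0.03405596] [-3.82608541 -0.96416943  3.19671789]
```

View pics/p6.png

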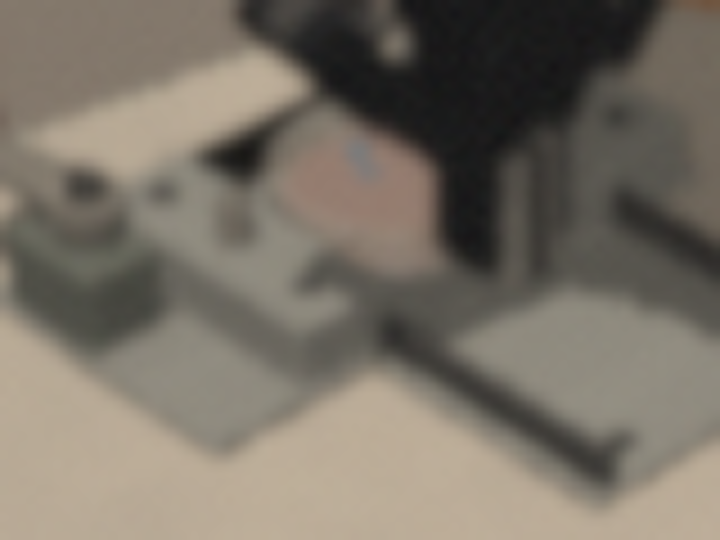

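arm_command(moves=[[-1,[0.04,0,0],0],[-1,[0.08,0,0],0],[-1,[0.08,0,-0.2],0],[-1,[0.08,0,-0.4],0],[-0.5,[0.08,0.1,-0.6],-0.02],[0,[0.08,0.3,-0.7],-0.06],[0,[0.08,0.6,-0.7],-0.1],[0,[0.08,0.9,-0.7],-0.14],[0,[0.08,1,-0.7],-0.16],[0,[0.08,1,-0.7],-0.2],[0,[0.08,1,-0.7],-0.2],[0,[0.08,1,-0.7],-0.2],[0,[0.08,1,-0.7],-0.2],[0,[0.08,1,-0.7],-0.2],[0,[0.08,1,-0.7],-0.2]])

```text
time: 8.97
tool_pos: [0.3901, 0.3105, 0.1393]
tool_rot: [0.0, -0.661, 0.75, -0.0]
contact_force: [0.7, 0.5, 0.4]
gripper_width: 0.499
grasp_force: 0.0
```

Run:
```python
from fit import *
s=manip.state();print(s['time'],s['tool_pos'],s['tool_rot'],s['joint_pos'])
Tf=cv2.imread('pics/top0.png')[...,::-1];Sf=cv2.imread('pics/side0.png')[...,::-1]
for n,c,f in [('S',S,Sf),('T',T,Tf)]:
    f=f.astype(int); m=((f[...,2]>f[...,0]*1.6)&(f[...,2]>60)&(f[...,2]>f[...,1]*1.3)).astype(np.uint8)
    m[:,:180]=0;m[:,262:]=0;m[:190]=0;m[345:]=0
    v,u=np.nonzero(m); pts=np.array([onz(c,(a,b),.006)[:2] for a,b in zip(u,v)])*1000
    r=cv2.minAreaRect(pts.astype(np.float32)); print(n,len(u),r, np.radians(r[2]))
```

```text
9.0667 [0.3902 0.3105 0.1393] [ 0.0003 -0.6594  0.7518 -0.0001] [ 0.5227 -0.1514  2.0115 -0.      1.2809 -2.4882]
S 1051 ((393.0065002441406, 355.7496337890625), (66.3084716796875, 115.16018676757812), 82.74359130859375) 1.4441481032595245
T 925 ((395.291259765625, 355.6540832519531), (68.4549789428711, 113.18412017822266), 83.18353271484375) 1.4518265293144408
```

Run:
```python
from h import *
s=manip.state()
for z in [.08,.036]: print(rel(s,(.394,.3557),z,-.12))
```

```text
([-0.302, 0.014, 0.396], np.float64(-0.0017))
([-0.302, 0.015, 0.689], np.float64(-0.0017))
```

arm_command(moves=[[0,[-0.2,0.015,0],-0.0017],[0,[-0.3,0.015,0],-0.0017],[0,[-0.3,0.015,0.2],-0.0017],[0,[-0.3,0.015,0.4],-0.0017],[0,[-0.3,0.015,0.55],-0.0017],[0,[-0.3,0.015,0.69],-0.0017],[0,[-0.3,0.015,0.69],-0.0017],[-1,[-0.3,0.015,0.69],-0.0017],[-1,[-0.3,0.015,0.69],-0.0017],[-1,[-0.3,0.015,0.69],-0.0017],[-1,[-0.3,0.015,0.69],-0.0017],[-1,[-0.3,0.015,0.69],-0.0017],[-1,[-0.3,0.015,0.69],-0.0017],[-1,[-0.3,0.015,0.69],-0.0017],[-1,[-0.3,0.015,0.69],-0.0017]])

```text
time: 10.32
tool_pos: [0.3952, 0.3563, 0.0379]
tool_rot: [0.002, -0.664, 0.747, -0.0]
contact_force: [-1.4, -1.1, 6.9]
gripper_width: 0.125
grasp_force: 62.4
```

arm_command(moves=[[-1,[0,0,-0.04],0],[-1,[0,0,-0.1],0],[-1,[0,0,-0.2],0],[-1,[0,0,-0.32],0],[-1,[0,0,-0.45],0],[-1,[0,0,-0.55],0],[-1,[0,0,-0.6],0],[-1,[0,0,-0.6],0],[-1,[0,0,-0.6],0]])

```text
time: 11.07
tool_pos: [0.3937, 0.3553, 0.1257]
tool_rot: [0.0, -0.664, 0.747, 0.0]
contact_force: [0.2, 0.5, -2.7]
gripper_width: 0.125
grasp_force: 61.1
```

Run:
```python
from h import *
s=manip.state();print(s['time'],s['tool_pos'],s['tool_rot'],s['contact_force'],s['gripper_width'])
print(rel(s,jw(0.002,0),.13,YAW+np.pi/2))
```

```text
11.0667 [0.39365227 0.35532409 0.1257038 ] [ 8.35576585e-06 -6.64497264e-01  7.47290697e-01  1.07705089e-05] [ 0.24886892  0.4899409  -2.69575986] 0.12511836299243168
([1.165, -0.618, -0.029], np.float64(0.2018))
```

arm_command(moves=[[-1,[0.05,-0.03,-0.03],0.01],[-1,[0.12,-0.06,-0.03],0.025],[-1,[0.2,-0.11,-0.03],0.04],[-1,[0.3,-0.16,-0.03],0.058],[-1,[0.4,-0.21,-0.03],0.076],[-1,[0.5,-0.27,-0.03],0.094],[-1,[0.6,-0.32,-0.03],0.112],[-1,[0.7,-0.37,-0.03],0.13],[-1,[0.8,-0.42,-0.03],0.148],[-1,[0.87,-0.46,-0.03],0.165],[-1,[0.92,-0.49,-0.03],0.18],[-1,[0.95,-0.5,-0.03],0.193],[-1,[0.95,-0.5,-0.03],0.202],[-1,[0.95,-0.5,-0.03],0.202],[-1,[0.95,-0.5,-0.03],0.202]])

```text
time: 12.32
tool_pos: [0.4508, 0.2049, 0.1288]
tool_rot: [-0.001, -0.093, 0.996, -0.0]
contact_force: [1.3, -0.4, -2.6]
gripper_width: 0.128
grasp_force: 61.1
```

Run:
```python
from h import *
s=manip.state();print(s['time'],s['tool_pos'],s['tool_rot'])
print(rel(s,jw(0.002,0),.105,YAW+np.pi/2))
```

```text
12.3167 [0.45077044 0.20485971 0.12878517] [-1.37723021e-03 -9.27852493e-02  9.95685164e-01 -2.34208904e-04]
([-0.054, -0.24, 0.158], np.float64(0.0))
```

arm_command(moves=[[-1,[-0.02,-0.08,0],0],[-1,[-0.04,-0.17,0],0],[-1,[-0.055,-0.24,0.05],0],[-1,[-0.055,-0.24,0.12],0],[-1,[-0.055,-0.24,0.2],0],[-1,[-0.055,-0.24,0.27],0],[-1,[-0.055,-0.24,0.31],0],[-1,[-0.055,-0.24,0.31],0],[-1,[-0.055,-0.24,0.31],0],[-1,[-0.055,-0.24,0.31],0]])

```text
time: 13.15
tool_pos: [0.4666, 0.1716, 0.0841]
tool_rot: [0.0, -0.092, 0.996, 0.0]
contact_force: [0.0, 0.1, -2.3]
gripper_width: 0.126
grasp_force: 61.0
```

Run:
```python
from h import *
T=grab('top');S=grab('side')
s=manip.state();print(s['time'],s['tool_pos'],s['tool_rot']);save('S7',S['frame']);save('T7',T['frame'])
A=cv2.resize(S['frame'][200:290,235:345],(790,646),interpolation=cv2.INTER_CUBIC)[:600]
save('p7',A)
```

```text
13.25 [0.46695792 0.17159474 0.08457183] [ 7.34730962e-04 -9.23062382e-02  9.95730391e-01  7.79430645e-05]
```

View pics/p7.png

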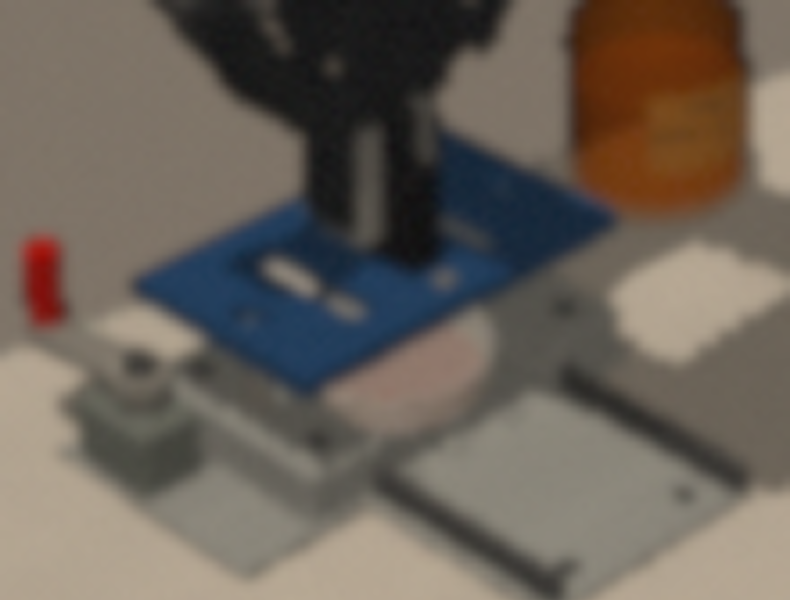

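Run:
```python
from h import *
import types
from scipy.optimize import least_squares
np.set_printoptions(precision=4,suppress=True)
S=grab('side'); s=manip.state(); tp=s['tool_pos']; zt=tp[2]-.0379+.006; print(tp,s['tool_rot'])
f=S['frame'].astype(int); m=((f[...,2]>f[...,0]*1.5)&(f[...,2]>45)&(f[...,2]>f[...,1]*1.25)).astype(np.uint8)
m[:200]=0;m[290:]=0;m[:,:235]=0;m[:,330:]=0
n,l,st,_=cv2.connectedComponentsWithStats(m); k=1+np.argmax(st[1:,4]); v,u=np.nonzero(l==k)
pts=np.array([onz(S,(a,b),zt)[:2] for a,b in zip(u,v)])*1000
r=cv2.minAreaRect(pts.astype(np.float32)); print('plate side',r,np.radians(r[2]))
tc=np.array([[135,287],[305,385],[615,215]])/7.18+[235,200]-.43
cor=np.array([onz(S,q,zt)[:2] for q in tc]); print('manual',cor, (cor[0]+cor[2])/2, np.linalg.norm(cor[0]-cor[1]),np.linalg.norm(cor[2]-cor[1]))
for n,q in [('L',(270.6,250.9)),('R',(305.,233.8))]: print('pin',n,onz(S,q,.033)[:2],'expected px',proj(S,np.r_[jw(0,.046 if n=='L' else -.046),.033]))
# crops to see pins: side0 sharpen
for n,(x,y) in {'L':(271,251),'R':(305,234)}.items():
    g=cv2.imread('pics/side0.png' ,0)[y-7:y+9,x-6:x+7]; print(n,'\n',g)
```

```text
[0.467  0.1716 0.0846] [ 0.0008 -0.0923  0.9957  0.0001]
plate side ((460.44244384765625, 174.4839630126953), (68.95448303222656, 115.74787139892578), 10.455860137939453) 0.18248918553507193
manual [[0.4834 0.2366]
 [0.4187 0.2232]
 [0.4401 0.11  ]] [0.4618 0.1733] 0.066033338416524 0.11522690708165191
pin L [0.4568 0.2152] expected px [[270.8835 251.4887]]
pin R [0.4697 0.1265] expected px [[304.8516 233.1848]]
L 
 [[ 68  65  69  80  98 112 104  86  66  47  32  26  23]
 [ 69  71  70  70  76  75  63  47  32  26  22  24  26]
 [ 71  68  66  57  50  41  32  25  22  21  23  32  46]
 [ 68  67  59  48  33  28  20  24  22  30  38  54  72]
 [ 68  67  61  50  37  29  25  26  39  52  69  85 101]
 [ 69  73  69  62  53  44  39  44  62  82  98 111 119]
 [ 72  75  75  72  68  61  57  61  79 100 115 122 126]
 [ 73  76  77  76  75  72  70  72  84 102 119 125 127]
 [ 75  78  78  76  78  77  78  76  83  98 114 122 126]
 [ 78  78  78  77  77  80  78  76  79  90 102 113 119]
 [ 78  79  78  77  78  79  78  74  74  81  89  97 105]
 [ 79  79  78  77  78  78  78  75  73  76  80  84  89]
 [ 78  79  78  78  7
[... 385 characters left out ...]
59 160 160 159 159 160 160 160 160 159]
 [138 142 148 152 155 156 156 158 159 159 159 160 159]
 [128 133 137 141 144 144 145 150 156 159 160 159 158]
 [122 128 130 131 128 127 128 138 151 157 160 160 159]
 [123 128 128 123 114 110 113 125 143 154 157 160 160]
 [126 128 126 119 107 102 102 112 131 146 154 157 158]
 [129 128 126 118 106  98  96 102 118 137 146 151 153]
 [129 130 127 121 108  99  95  99 114 127 136 138 142]
 [128 129 128 124 114 106 101 104 116 126 129 130 133]
 [125 128 127 127 122 117 114 116 123 127 128 129 129]
 [117 122 124 127 127 125 125 124 127 128 128 127 127]
 [104 112 118 123 125 127 128 128 129 130 128 128 125]
 [ 96 100 106 112 118 123 126 128 128 129 129 127 120]]
```

Run:
```python
from h import *
T=cv2.imread('pics/T7.png');S=cv2.imread('pics/S7.png')
im=np.zeros((600,790,3),np.uint8)
im[:600,:400]=cv2.resize(T[160:250,280:340],(400,600),interpolation=cv2.INTER_CUBIC)
im[:525,405:790]=cv2.resize(S[210:285,250:305],(385,525),interpolation=cv2.INTER_CUBIC)
cv2.imwrite('pics/p8.png',im)
```

```text
(no output)
```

View pics/p8.png

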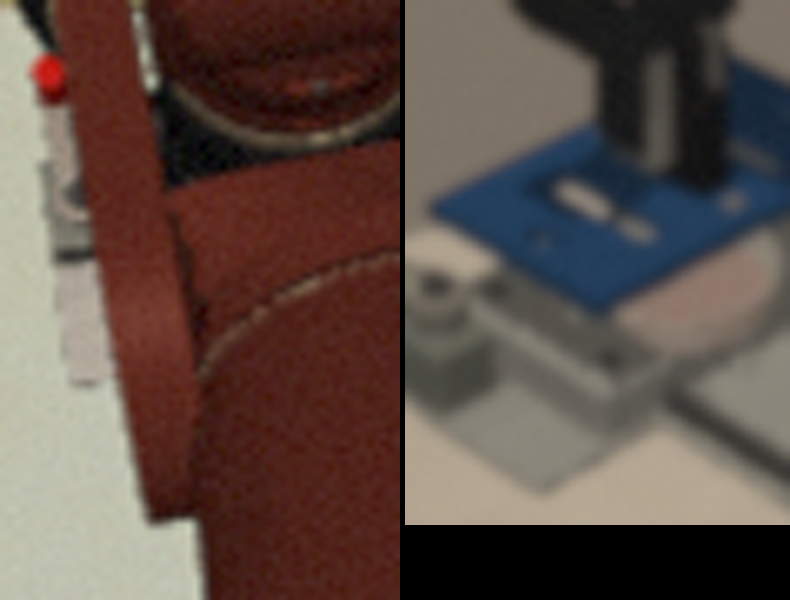

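Run:
```python
from h import *
S=grab('side');s=manip.state();tp=s['tool_pos'];c,n=np.cos(YAW),np.sin(YAW)
w=lambda x,y,z:np.r_[tp[0]+c*x-n*y,tp[1]+n*x+c*y,z]
for z in (.0527,.048): print(z,proj(S,[w(0,.046,z),w(.035,.058,z),w(-.035,.058,z),w(-.035,-.058,z)]).round(1).tolist())
print('obs hole',(268.9,243.6),'corners',(np.array([[135,287],[305,385],[615,215]])/7.18+[235,200]-.43).round(1).tolist())
print(rel(s,(.4643,.1707),.0725,YAW+np.pi/2))
```

```text
0.0527 [[269.0, 242.2], [252.3, 237.6], [276.7, 252.2], [320.1, 228.5]]
0.048 [[269.2, 244.3], [252.5, 239.6], [276.8, 254.3], [320.1, 230.5]]
obs hole (268.9, 243.6) corners [[253.4, 239.5], [277.0, 253.2], [320.2, 229.5]]
([0.018, -0.002, 0.08], np.float64(-0.0002))
```

arm_command(moves=[[-1,[0.018,-0.002,0.02],0],[-1,[0.018,-0.002,0.05],0],[-1,[0.018,-0.002,0.07],0],[-1,[0.018,-0.002,0.08],0],[-1,[0.018,-0.002,0.08],0],[-1,[0.018,-0.002,0.09],0],[-1,[0.018,-0.002,0.1],0],[-1,[0.018,-0.002,0.105],0],[-1,[0.018,-0.002,0.105],0]])

```text
time: 14.1
tool_pos: [0.4647, 0.1706, 0.0697]
tool_rot: [0.001, -0.092, 0.996, -0.0]
contact_force: [-3.3, -1.3, 5.7]
gripper_width: 0.125
grasp_force: 62.4
```

arm_command(moves=[[-1,[0.005,0,0],0],[-1,[0.01,0,0],0],[-1,[0.01,0,0],0]])

```text
time: 14.35
tool_pos: [0.4643, 0.1705, 0.0698]
tool_rot: [0.002, -0.092, 0.996, 0.0]
contact_force: [2.3, -1.1, 5.4]
gripper_width: 0.126
grasp_force: 62.2
```

arm_command(moves=[[-1,[0,0,-0.02],0],[-1,[0,0,-0.03],0],[-1,[0,0,-0.03],0],[-1,[0,0,-0.03],0]])

```text
time: 14.68
tool_pos: [0.4612, 0.1701, 0.0715]
tool_rot: [-0.001, -0.092, 0.996, -0.0]
contact_force: [-0.2, 0.4, -3.1]
gripper_width: 0.127
grasp_force: 61.1
```

arm_command(moves=[[-1,[0,0,0.01],0],[-1,[0,0,0.02],0],[-1,[0,0,0.03],0],[-1,[0,0,0.03],0],[-1,[0,0,0.03],0]])

```text
time: 15.1
tool_pos: [0.4624, 0.1703, 0.0704]
tool_rot: [-0.001, -0.092, 0.996, -0.0]
contact_force: [-8.8, -3.0, 15.7]
gripper_width: 0.126
grasp_force: 63.8
```

arm_command(moves=[[-1,[0,0,-0.03],0],[-1,[-0.02,0,-0.03],0],[-1,[-0.03,0,-0.02],0],[-1,[-0.03,0,-0.01],0],[-1,[-0.03,0,-0.01],0]])

```text
time: 15.52
tool_pos: [0.4665, 0.1709, 0.0686]
tool_rot: [-0.0, -0.092, 0.996, -0.0]
contact_force: [1.3, -0.1, -2.9]
gripper_width: 0.126
grasp_force: 61.1
```

arm_command(moves=[[-1,[-0.006,0,0],0],[-1,[-0.012,0,0],0],[-1,[-0.012,0,0],0]])

```text
time: 15.77
tool_pos: [0.4684, 0.1713, 0.0693]
tool_rot: [-0.0, -0.092, 0.996, -0.0]
contact_force: [-0.1, -0.1, -3.6]
gripper_width: 0.127
grasp_force: 61.1
```

Run:
```python
from h import *
s=manip.state();print(s['tool_pos'],s['contact_force'],s['ft_torque'],s['joint_pos'])
```

```text
[0.46843621 0.17133784 0.06926069] [-0.05212373 -0.11799498 -3.55114641] [-0.00634327 -0.02396898 -0.02370569] [ 2.01304755e-01 -5.12899533e-02  2.04983540e+00  6.51499596e-05
  1.14365430e+00 -1.55384636e+00]
```

arm_command(moves=[[-1,[0,0,0.01],0],[-1,[0,0,0.015],0],[-1,[0,0,0.02],0],[-1,[0,0,0.02],0]])

```text
time: 16.1
tool_pos: [0.4682, 0.1709, 0.0663]
tool_rot: [-0.001, -0.092, 0.996, -0.001]
contact_force: [0.1, -3.2, -2.5]
gripper_width: 0.124
grasp_force: 61.2
```

arm_command(moves=[[-1,[0,-0.006,0],0],[-1,[0,-0.006,0.007],0],[-1,[0,-0.006,0.014],0],[-1,[0,-0.006,0.02],0],[-1,[0,-0.006,0.02],0]])

```text
time: 16.52
tool_pos: [0.4683, 0.1704, 0.0631]
tool_rot: [-0.001, -0.092, 0.996, -0.0]
contact_force: [-1.8, -2.8, -2.0]
gripper_width: 0.128
grasp_force: 61.2
```

arm_command(moves=[[-1,[0.004,-0.004,0],0],[-1,[0.004,-0.004,0.01],0],[-1,[0.004,-0.004,0.02],0],[-1,[0.004,-0.004,0.025],0],[-1,[0.004,-0.004,0.025],0]])

```text
time: 16.93
tool_pos: [0.4682, 0.1699, 0.0596]
tool_rot: [0.0, -0.092, 0.996, 0.0]
contact_force: [-0.3, 0.0, -2.1]
gripper_width: 0.125
grasp_force: 61.1
```

arm_command(moves=[[-1,[0,0,0.007],0],[-1,[0,0,0.012],0],[-1,[0,0,0.012],0]])

```text
time: 17.18
tool_pos: [0.4683, 0.1699, 0.058]
tool_rot: [0.0, -0.092, 0.996, 0.0]
contact_force: [-1.4, -0.1, -1.9]
gripper_width: 0.127
grasp_force: 61.2
```

arm_command(moves=[[-1,[0,0,0.004],0],[-1,[0,0,0.008],0],[-1,[0,0,0.008],0]])

```text
time: 17.43
tool_pos: [0.4683, 0.1699, 0.058]
tool_rot: [-0.0, -0.092, 0.996, -0.0]
contact_force: [-6.7, -1.4, 7.9]
gripper_width: 0.126
grasp_force: 62.5
```

arm_command(moves=[[-0.2,[0,0,0],0],[-0.2,[0,0,0],0],[-0.2,[0,0,0],0],[-0.2,[0,0,0],0],[-0.2,[0,0,-0.1],0],[-0.2,[0,0,-0.3],0],[-0.2,[0,0,-0.5],0],[-0.2,[0,0,-0.5],0],[-0.2,[0,0,-0.5],0]])

```text
time: 18.18
tool_pos: [0.4701, 0.1702, 0.1344]
tool_rot: [0.003, -0.092, 0.996, 0.0]
contact_force: [-0.3, -1.0, -1.1]
gripper_width: 0.4
grasp_force: 0.0
```

```bash
sed -i 's/^J=.*;YAW/J=np.array([.4682,.1699]);YAW/' h.py
python3 - <<'E'
from h import *
np.set_printoptions(precision=4,suppress=True)
S=grab('side');s=manip.state();print(s['time'],s['tool_pos'],s['contact_force'],s['gripper_width'])
f=S['frame'].astype(int)
m=((f[...,2]>f[...,0]*1.5)&(f[...,2]>45)&(f[...,2]>f[...,1]*1.25)).astype(np.uint8); m[:200]=0;m[290:]=0;m[:,:235]=0;m[:,330:]=0
n,l,st,_=cv2.connectedComponentsWithStats(m);k=1+np.argmax(st[1:,4]);v,u=np.nonzero(l==k)
for z in (.02,.026,.032):
  r=cv2.minAreaRect((np.array([onz(S,(a,b),z)[:2] for a,b in zip(u,v)])*1000).astype(np.float32));print(z,r)
m=(f[...,0]>90)&(f[...,1]<.4*f[...,0])&(f[...,2]<.4*f[...,0]); m[:200]=0;m[290:]=0;m[:,:225]=0;m[:,300:]=0
v,u=np.nonzero(m);print('knob',u.mean(),v.mean(),len(u),u.min(),u.max(),v.min(),v.max())
for k in [-.2,-.1,0.,.1,.2]: print(k,proj(S,np.r_[kn(k)[0]-[.005,-.001],.046]))
p,a=kn(-.02);print(rel(s,p,.13,a))
E
```

```text
18.2333 [0.4687 0.1699 0.1324] [-0.9544  0.0834 -0.9814] 0.3997244023345924
0.02 ((469.1965637207031, 167.60894775390625), (69.47112274169922, 116.80646514892578), 10.21316146850586)
0.026 ((461.6367492675781, 172.28012084960938), (68.68412780761719, 115.4832763671875), 10.21315860748291)
0.032 ((454.0769958496094, 176.95132446289062), (67.89714050292969, 114.16006469726562), 10.213172912597656)
knob 240.53658536585365 238.65853658536585 41 239 242 234 244
-0.2 [[239.2958 241.0697]]
-0.1 [[240.5792 240.2412]]
0.0 [[241.9864 239.4814]]
0.1 [[243.5035 238.7967]]
0.2 [[245.1156 238.193 ]]
([-0.369, 0.473, 0.017], np.float64(-0.0034))
```

arm_command(moves=[[-0.2,[-0.18,0.24,0],0],[-0.2,[-0.37,0.47,0],-0.003],[-0.2,[-0.37,0.47,0],-0.003],[-0.2,[-0.37,0.47,0],-0.003],[-0.2,[-0.37,0.47,0.15],-0.003],[-0.2,[-0.37,0.47,0.3],-0.003],[-0.2,[-0.37,0.47,0.435],-0.003],[-0.2,[-0.37,0.47,0.435],-0.003],[-0.2,[-0.37,0.47,0.435],-0.003]])

```text
time: 18.98
tool_pos: [0.5077, 0.2479, 0.0644]
tool_rot: [-0.003, -0.101, 0.995, -0.001]
contact_force: [0.6, -0.1, 0.0]
gripper_width: 0.397
grasp_force: 0.0
```

Run:
```python
from h import *
S=grab('side');s=manip.state();print(s['time'],s['tool_pos'],s['contact_force'])
f=S['frame'].astype(int);m=(f[...,0]>80)&(f[...,1]<.4*f[...,0])&(f[...,2]<.4*f[...,0]); m[:200]=0;m[290:]=0;m[:,:225]=0;m[:,300:]=0
v,u=np.nonzero(m);print('knob',len(u),u.mean() if len(u) else 0, v.mean() if len(u) else 0)
for k in [-.05]+[.125*i for i in range(14)]: print(k,*rel(s,kn(k)[0],.067,kn(k)[1]))
```

```text
19.0333 [0.50920344 0.2484524  0.06623169] [-0.53106661 -0.10477865 -0.17310339]
knob 38 240.6578947368421 238.73684210526315
-0.05 [-0.008, 0.014, -0.005] -0.0053
0.0 [-0.008, 0.002, -0.005] 0.0027
0.125 [-0.006, -0.028, -0.005] 0.0226
0.25 [0.0, -0.057, -0.005] 0.0425
0.375 [0.01, -0.085, -0.005] 0.0624
0.5 [0.023, -0.112, -0.005] 0.0823
0.625 [0.04, -0.137, -0.005] 0.1022
0.75 [0.059, -0.16, -0.005] 0.1221
0.875 [0.081, -0.18, -0.005] 0.142
1.0 [0.106, -0.198, -0.005] 0.1619
1.125 [0.132, -0.212, -0.005] 0.1817
1.25 [0.16, -0.223, -0.005] 0.2016
1.375 [0.189, -0.23, -0.005] 0.2215
1.5 [0.219, -0.233, -0.005] 0.2414
1.625 [0.249, -0.233, -0.005] -0.2387
```

arm_command(moves=[[-0.53,[-0.008,0.005,0],0],[-0.53,[-0.008,0.002,0],0.0027],[-0.53,[-0.006,-0.028,0],0.022],[-0.53,[0,-0.057,0],0.0415],[-0.53,[0.01,-0.085,0],0.061],[-0.53,[0.023,-0.112,0],0.0805],[-0.53,[0.04,-0.137,0],0.1],[-0.53,[0.059,-0.16,0],0.12],[-0.53,[0.081,-0.18,0],0.1395],[-0.53,[0.106,-0.198,0],0.159],[-0.53,[0.132,-0.212,0],0.179],[-0.53,[0.16,-0.223,0],0.1985],[-0.53,[0.189,-0.23,0],0.218],[-0.53,[0.219,-0.233,0],0.2375],[-0.53,[0.245,-0.234,0],0.257],[-0.53,[0.255,-0.233,0],0.265],[-0.53,[0.255,-0.233,0],0.265],[-0.53,[0.255,-0.233,0],0.265]])

```text
time: 20.53
tool_pos: [0.4809, 0.2075, 0.0683]
tool_rot: [0.001, 0.667, 0.745, 0.002]
contact_force: [2.3, -1.1, 0.6]
gripper_width: 0.235
grasp_force: 0.8
```

```bash
cat > k.py <<'E'
from h import *
S=grab('side');s=manip.state();print(s['time'],s['tool_pos'],s['contact_force'],s['gripper_width'])
f=S['frame'].astype(int);m=(f[...,0]>80)&(f[...,1]<.4*f[...,0])&(f[...,2]<.4*f[...,0]); m[:200]=0;m[290:]=0;m[:,:225]=0;m[:,300:]=0
v,u=np.nonzero(m);print('knob',len(u),u.mean() if len(u) else 0, v.mean() if len(u) else 0)
for k in [1.2,1.4,1.5,1.57,1.65]: print(k,proj(S,np.r_[kn(k)[0]-[.005,-.001],.046]))
E
python3 k.py
```

```text
20.5833 [0.48065949 0.20756232 0.0679623 ] [ 1.08827996 -0.53787794  1.78878924] 0.23782296936387617
knob 17 264.1764705882353 236.52941176470588
1.2 [[262.92553    237.33425772]]
1.4 [[266.00608543 238.31776751]]
1.5 [[267.38537691 238.93895795]]
1.57 [[268.27700748 239.42147053]]
1.65 [[269.21517933 240.01807261]]
```

arm_command(moves=[[-0.35,[0,0,0],0],[-0.35,[0,0,-0.1],0],[-0.35,[0,0,-0.3],0],[-0.35,[0,0,-0.5],0],[-0.35,[0.3,0,-0.7],0],[-0.35,[0.3,0,-0.9],0],[-0.35,[0.3,0,-0.9],0],[-0.35,[0.3,0,-0.9],0]])

```text
time: 21.25
tool_pos: [0.4756, 0.2533, 0.2044]
tool_rot: [0.001, 0.667, 0.745, 0.002]
contact_force: [-0.1, -0.7, -0.2]
gripper_width: 0.327
grasp_force: 0.0
```

```bash
cat >> k.py <<'E'
m=((f[...,2]>f[...,0]*1.5)&(f[...,2]>45)&(f[...,2]>f[...,1]*1.25)).astype(np.uint8); m[:200]=0;m[290:]=0;m[:,:235]=0;m[:,330:]=0
n,l,st,_=cv2.connectedComponentsWithStats(m);k=1+np.argmax(st[1:,4]);v,u=np.nonzero(l==k)
print(cv2.minAreaRect((np.array([onz(S,(a,b),.026)[:2] for a,b in zip(u,v)])*1000).astype(np.float32)))
E
python3 k.py
```

```text
21.3 [0.47448604 0.25240248 0.20199691] [ 0.18936242  0.08977271 -0.56061673] 0.32329972409456376
knob 43 266.6511627906977 238.27906976744185
1.2 [[262.92553    237.33425772]]
1.4 [[266.00608543 238.31776751]]
1.5 [[267.38537691 238.93895795]]
1.57 [[268.27700748 239.42147053]]
1.65 [[269.21517933 240.01807261]]
((462.27142333984375, 171.85269165039062), (69.2152099609375, 116.50288391113281), 10.746692657470703)
```

```bash
python3 -c "
from plant import manip
print(manip.job_done())"
```

```text
the job is handed in; nothing more can be done
None
```

I handed the job in at about 21 s, with no verdict returned. The dish is against its stop (the push met about 4 N), the plate is down over both pins onto its seats, and the keeper is back across it at an estimated 1.45–1.5 rad (above the required 1.2). The arm is clear, and I felt no unexpected contact near the sensor, bottle or tape roll but did not re-check them by camera.

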